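Unload the clamshell logger fixture

TASK

Take the USB logger stick out of the clamshell fixture: first swing the latch lever away from over the shut lid, right round to its stop, then press the release button so that the lid springs fully open. Lift the stick out and lay it flat inside the white tray, setting it down rather than dropping it; leave the lid standing open and the lever clear, and do not disturb the tape roll, the timer or the marker.

Things in the scene. Friction and masses are not known exactly. Their poses are not given: they have to be found in the camera images.
- fixture: Grey clamshell fixture, fixed to the bench; base block 180 mm (its x) by 150 (y), top 30 mm above the bench; origin at bench level, 5 mm toward +x of the block's centre; +x toward the hinge (away from the robot), +y left, yaw within 0.25 rad. Front ledge x = -95 to -45 mm. Black nest rib under the lid: 12 mm wide, 86 long along x, top at 44 mm; beside it 14 mm of free depth for fingers.
- lid (a joint): Hood lid with clear top over fixture x = -43 to 75, y = -65 to 65 mm, top 61 mm above the bench when shut. Hinge along y at x = 77, 31 mm up. 0 = shut, 1.66 rad = open at its stop, upright behind the nest, top about 160 mm up. A spring (about 1 N at the front edge) throws it open in 1 to 2 s once both the button's catch and the latch lever have let it go.
- latch (a joint): Flat steel latch lever on a vertical pin at the fixture's right (-y). Near 0 (start 0 to 0.3) it points to +y, across the lid's top, its upper face 69.5 mm above the bench; grows counter-clockwise seen from above, knob moving toward the front (-x); clear of the lid above 1.25, stop at 1.75 rad. Stays where left; about 0.5 N at the knob moves it.
- latch_pivot (a point): Point on the lever's vertical turning axis, 83.5 mm above the bench (knob mid-height), at fixture x = -30, y = -80 mm.
- latch_knob (a point): Middle of the black upright round knob at the lever's free end, 60 mm from its turning axis: diameter 14 mm, from 69.5 to 97.5 mm above the bench, this point at 83.5 mm. It may be pinched from above or pushed.
- release (a joint): Travel of the round black release button on the front ledge: 0 = up, 0.006 m = fully pressed. Spring force 1.5 N at the start, 5 N fully down; the lid is let go when it is pressed beyond about 3.5 mm and must be kept down a moment while the lid starts to rise.
- release_top (a point): Centre of the button's top face, diameter 22 mm, about 52 mm above the bench when up, at fixture x = -72, y = +30 mm; pressed straight down. The lid's front edge is 29 mm behind it.
- stick_mid (a point): Middle (half-way up) of the dark body of the USB stick: 18 mm wide (x), 38 long (y), 8 thick; a 14 mm metal plug continues at the -y end. It starts flat on the nest rib, length along the fixture's x, plug toward the hinge, this point 48 mm above the bench. About 20 g; grasp it across its width.
- tray: White moulded tray, loose, 176 mm (x) by 187 mm (y), standing on the bench to the right of the fixture; origin at the centre of its underside; floor 3 mm thick, low rim 16 mm high (23 mm at the corners), 7 mm thick.
- tape_roll: Bystander: roll of labelling tape lying flat, 75 mm across, 19 mm high; origin under its centre.
- timer: Bystander: white bench timer, 58 x 72 x 21 mm; origin under its centre.
- marker: Bystander: marker pen, 130 mm long, 14 mm thick; origin under its centre.

How it is judged:
On the way, in this order (a step that is already met when the one before it is completed fails the run):
1. the latch lever is swung clear (beyond 1.3 rad) while the lid is still shut (value of joint latch above 1.3 rad and value of joint lid below 0.1 rad), for 0.1 s.
2. the release button is pressed beyond 3 mm (value of joint release above 0.003 m).
3. the lid has sprung open to its stop (beyond 1.55 rad) (value of joint lid above 1.55 rad), for 0.2 s.
At the end, for the whole second after the job is handed in: The stick lies flat and at rest on the tray floor, inside its rim (middle at most 11 mm above the tray underside, within 72 mm in x and 78 mm in y of its centre); the tray is level; the lid is open at its stop (beyond 1.55 rad) and the latch lever clear of it (beyond 1.3 rad) (x of stick_mid in the frame of tray between -0.072 and 0.072 m and y of stick_mid in the frame of tray between -0.078 and 0.078 m and z of stick_mid in the frame of tray below 0.011 m and angle between tray's own z axis and vertical below 0.05 rad and linear speed of stick below 0.02 m/s and value of joint lid above 1.55 rad and value of joint latch above 1.3 rad); the robot touches nothing.
It fails at once if the tape roll, the timer or the marker is moved by more than 30 mm (distance of any of tape_roll, timer, marker from where it was at the start of the episode above 0.03 m).
It fails at once if the stick is let fall: free of the fingers, away from the fixture, more than 60 mm above the tray's underside (z of stick_mid in the frame of tray above 0.06 m and horizontal distance between stick_mid and fixture above 0.15 m and contact force between the fingers and stick below 0.01 N).
It also fails if it takes over 58 s, if anything falls off the work surface, if the arm or the gripper's body presses on something with over 40 N, if the wrist force passes 120 N, or if a joint passes its speed limit or range.

ROBOT

A 6-joint arm with a two-finger parallel gripper is mounted at the origin on a cart in front of the work surface, level with it; the furniture and walls round the work are solid. World frame = base frame: x ahead of the robot, y to its left, z up, the work surface at z = 0. Lengths are in m, angles in rad, forces in N, time in s.
With the tool pointing down it reaches from about 0.425 to 0.925 m from the base axis. Payload 12.5 kg.
Tool frame: the origin (TCP) lies at the centre of the arm's flange, where the gripper is bolted on; the fingertips stand 173 mm ahead of it and the grasp point (between the pads) lies 155 mm ahead of it; z points along the fingers, y is the line along which they close (so a half turn about z gives the same grasp; the last joint's range is limited). The gripper opens to 85 mm and grips with 20 to 120 N. Pads are 22 mm wide; open, the fingers measure 114 mm over their backs; the gripper's body (76 mm by 85 mm) begins 54 mm behind the grasp point. The pads swing forward as they close: fully open they stand 13 mm farther back than shut.
Start: joints at [-1.289, 0.491, 1.559, -0, 1.092, -0.106], TCP at [0.236, -0.579, 0.405] pointing down, gripper open.
Joint ranges: [-3.1, 3.1], [-0.84, 2.19], [0.05, 2.79], [-1.13, 4.28], [0.06, 2.93], [-2.69, 2.69]. Speed limits (rad/s): [2.22, 2.22, 2.79, 3.14, 3.14, 3.14].

INTERFACE

Orientations are given as [roll, pitch, yaw] about the fixed x, y, z axes, in that order (R = Rz(yaw) Ry(pitch) Rx(roll)).
In Python, from workcell import r gives the robot as it stands.
- The arm moves only by the tool arm_command, never from a script. Its argument "rows" is a list of rows, each a list of 7 numbers: the shift along the tool's x, y, z scaled (see below), then the turn, a rotation vector about the tool's x, y, z scaled (see below), then the opening, from 0 (shut) to 1 (fully open). In form: [[tx, ty, tz, wx, wy, wz, hand], ...]. A call has 1 to 5 rows; each row shifts and turns the commanded pose from where the row before left it, along the tool's axes as they then stand; what a row does not reach is not made up. The controller multiplies each number of a shift by 0.3 m and each number of a turn by 2 pi rad. A row lasts 1/8 s, in which the tool goes at most 62.5 mm and 10.7 degrees, less where a joint would pass 70% of its speed; a pose out of reach is approached as far as the arm can. A call with a number of a shift or a turn outside -1 to 1 is refused whole. A call with a gripper value outside its range is refused whole. The fingers move at their own pace and stop on an object; "squeeze" is the grip in N (left out, the last holds). Time passes only in rows, so rows that do not move let the fingers close. It gives the time, the measured TCP pose, the force, the opening and the grip force at its end, in the units of the state.
- r.sense(): the state, without advancing time (a new reading comes with each control period).
- r.snapshot(name): name is "scene" or "top" or "wrist"; returns a dict with "color" (480x640x3 uint8, red, green, blue), "z_map" (480x640 float32, m along the optical axis (not along the pixel's ray), 0 where there is no reading), "vfov" (degrees; the focal length in pixels is half the picture's height over the tangent of half this angle, whatever the lens; pixels are square), "cx", "cy" (the principal point, pixels), "k1" (the pictures are not rectified: a ray, as slopes to the right and down, at radius r is drawn at 1 + k1 r^2 times it, then the intrinsics apply), "R" (3x3) and "t" (3): a world point X has camera coordinates R X + t; the wrist camera has in their place "tool_from_camera" (4x4, takes a point from camera to tool coordinates, whose origin is the TCP and whose axes are the flange's). Camera axes: x right, y down, z forward; pixel columns grow to the right and rows downward; lengths in m; the calibration is good to about 2 mm. A picture is of the moment at which its call begins: read the wrist's pose just before it.
- r.close_job(): hands the job in; it is judged then, once.
Trained networks look in the newest picture that a camera, given by its name, has taken for a name from the list of things; names that differ only in an ending like _2 or _b are one class to them, and where a whole thing is asked for, a point or a joint stands for the part that bears it (a point fixed in the world has none). Each returns a list of dicts, best first, with "p" (0 to 1); they miss things now and then, are a little off and sometimes report something else, mostly with a low value. They report only what shows in the picture. A call takes as long as a camera call.
- r.recognise(query, camera): "at" ([x, y, z] in m, in world coordinates, good to about 4 mm: the middle of the surface that is visible of it).
The state is a dict: "time_s": time; "joints": joint angles; "qd": joint speeds; "effort": joint torques, N m; "tcp_pos": TCP position; "tool_rot": TCP orientation; "contact_force": force on the tool from outside, world axes, zero at the start; "moment": the same for the moment, N m; "width": finger opening in m; "grip_force": force on a finger pad.
Only numpy, scipy, OpenCV 4.12 (cv2) and the standard library are available. Lean on these libraries where they do the work, as an engineer would, in place of code of your own. Each camera call takes 0.05 s, during which the arm holds its last target. There are 200 camera calls.

## Working session

There is one attempt and no reset: what is moved stays moved. The work goes in short steps, Python scripts to look and compute and a tool call to move; the robot and the scene stay as the last step left them, time stands still between calls to the robot, and variables do not carry over. Pictures are saved under pics/ and viewed, at most 10 in all, crops included, and the job is handed in when it is done.

Besides the shell and the picture viewer there is one more tool, called by a JSON object that holds its "fn" and its "kwargs". arm_command: Moves the arm, as the interface text tells. Its arguments: {"type":"object","properties":{"rows":{"type":"array","items":{"type":"array","items":{"type":"number","minimum":-1,"maximum":1}}},"squeeze":{"type":"number"}},"required":["rows"]}

```bash
ls; mkdir -p pics; cat > h.py <<'E'
import numpy as np, cv2
from workcell import r
from scipy.spatial.transform import Rotation as Ro
def save(s,n): cv2.imwrite('pics/'+n,s['color'][:,:,::-1])
def K(s):
    h,w=s['color'].shape[:2]; f=h/2/np.tan(np.radians(s['vfov'])/2)
    return f
def camworld(s,st=None):
    if 'R' in s: R=np.array(s['R']).T; return R,-R@np.array(s['t'])
    T=np.array(s['tool_from_camera']); Rt=Ro.from_euler('xyz',st['tool_rot']).as_matrix()
    return Rt@T[:3,:3], Rt@T[:3,3]+np.array(st['tcp_pos'])
def ray(s,u,v):
    f=K(s); d=np.array([(u-s['cx'])/f,(v-s['cy'])/f]); p=d.copy()
    for _ in range(20): p=d/(1+s['k1']*(p@p))
    return np.array([p[0],p[1],1])
def pix3(s,u,v,st=None,z=None):
    R,t=camworld(s,st); k=ray(s,u,v)
    if z is None: return R@(k*s['z_map'][int(round(v)),int(round(u))])+t
    d=R@k; return t+d*(z-t[2])/d[2]
def project(s,X,st=None):
    R,t=camworld(s,st); c=R.T@(np.array(X)-t); p=c[:2]/c[2]; p=p*(1+s['k1']*(p@p)); return K(s)*p+[s['cx'],s['cy']]
def shift(target,st=None):
    st=st or r.sense(); return Ro.from_euler('xyz',st['tool_rot']).as_matrix().T@(np.array(target)-st['tcp_pos'])/0.3
E
python3 - <<'E'
from h import *
np.set_printoptions(precision=4,suppress=True)
print(r.sense())
for c in ['scene','top']:
    s=r.snapshot(c); save(s,c+'1.png'); print(c,camworld(s)[1],s['vfov'])
    for q in ['fixture','lid','latch_knob','release_top','stick_mid','tray','tape_roll','timer','marker']:
        print(q,[(np.round(d['at'],3),round(d['p'],2)) for d in r.recognise(q,c)[:2]])
E
```

```text
pics
{'time_s': 0.0, 'joints': array([-1.2886,  0.4916,  1.5594,  0.    ,  1.0917, -0.1056]), 'qd': array([-0.0006, -0.0001,  0.0002, -0.0032,  0.0004, -0.0002]), 'effort': array([ -0.001 , -61.8449, -26.1589,  -0.0001,   0.0041,  -0.    ]), 'tcp_pos': array([ 0.2363, -0.5786,  0.4041]), 'tool_rot': array([-3.1405, -0.0001,  0.3878]), 'contact_force': array([-0.1799,  0.3038, -0.2833]), 'moment': array([ 0.0399,  0.0086, -0.0243]), 'grip_force': 0.0, 'width': 0.08544373686585811}
scene [-0.2801 -1.3611  0.8577] 42.6633627530488
fixture [(array([ 0.63 , -0.104,  0.028]), 0.72)]
lid [(array([ 0.445, -0.599,  0.009]), 0.67), (array([ 0.633, -0.099,  0.054]), 0.5)]
latch_knob [(array([ 0.446, -0.597,  0.008]), 0.43)]
release_top []
stick_mid []
tray [(array([ 0.488, -0.368,  0.001]), 0.77)]
tape_roll [(array([ 0.66 , -0.252,  0.014]), 0.91)]
timer [(array([ 0.653, -0.384,  0.021]), 0.8)]
marker [(array([ 0.445, -0.598,  0.011]), 0.87)]
top [ 0.4755 -0.2704  1.0276] 53.95463501411638
fixture [(array([ 0.571, -0.057,  0.06 ]), 0.77), (array([ 0.546, -0.105,  0.072]), 0.56)]
lid [(array([ 0.602, -0.045,  0.059]), 0.6)]
latch_knob [(array([ 0.548, -0.102,  0.07 ]), 0.65)]
release_top []
stick_mid []
tray [(array([ 0.489, -0.366,  0.002]), 0.76), (array([ 0.656, -0.372,  0.02 ]), 0.25)]
tape_roll [(array([ 0.668, -0.247,  0.019]), 0.64)]
timer [(array([ 0.657, -0.372,  0.018]), 0.68)]
marker [(array([ 0.45 , -0.596,  0.01 ]), 0.84), (array([ 0.502, -0.027,  0.05 ]), 0.73)]
```

View pics/top1.png

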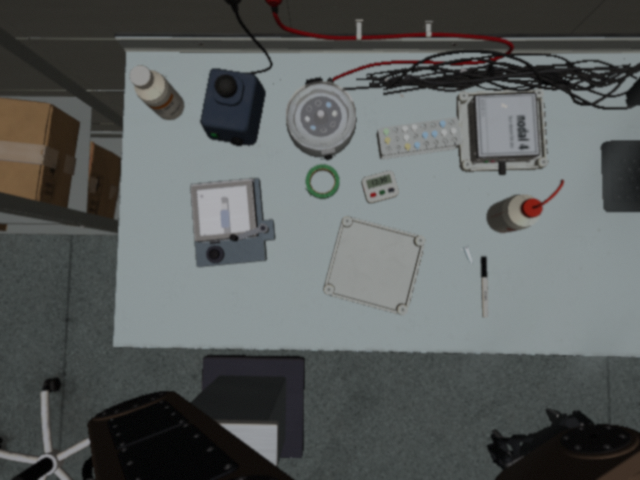

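View pics/scene1.png

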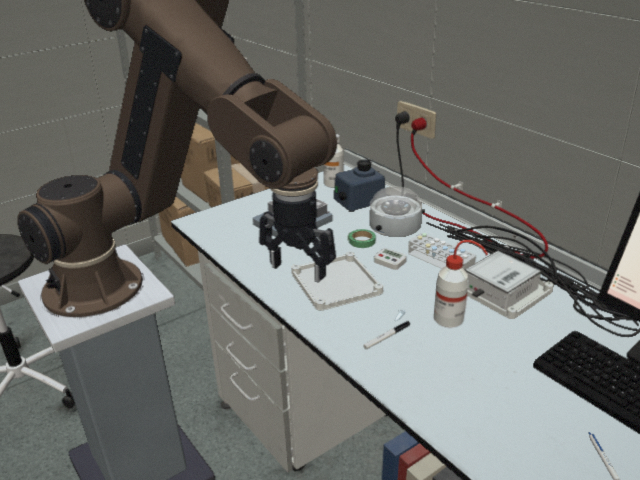

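The top view shows the fixture around (228,222), the button at (215,254), the knob at (234,238), the lever pivot at about (266,230), the stick under the clear lid at (225,215), and the tray at (373,265). The scene view shows the arm above the tray with the fixture behind it.

```bash
python3 - <<'E'
from h import *
np.set_printoptions(precision=4,suppress=True)
s=r.snapshot('top'); st=r.sense()
b=pix3(s,215,254,z=.052);k=pix3(s,234,238,z=.0975);p=pix3(s,266,230,z=.075)
d=p-b; l=np.array([42,-110]);yaw=np.arctan2(d[1],d[0])-np.arctan2(l[1],l[0])
print(b,k,p,yaw,np.hypot(*d[:2]))
print([pix3(s,*q,z=.061) for q in [(191,185),(195,240),(250,180)]])
w=r.snapshot('wrist');print(w['tool_from_camera'],w['vfov'],w['cx'],w['cy'])
print(st['tool_rot'],Ro.from_euler('xyz',st['tool_rot']).as_matrix())
tgt=np.array([.53,-.10,.36]);print(shift(tgt))
E
```

```text
[ 0.5067 -0.0305  0.052 ] [ 0.5375 -0.0786  0.0975] [ 0.5561 -0.1389  0.075 ] 0.06290241297180477 0.1190614267193627
[array([0.6495, 0.0218, 0.061 ]), array([0.5348, 0.0096, 0.061 ]), array([ 0.6613, -0.1013,  0.061 ])]
[[ 0.0002 -0.9451 -0.3268  0.085 ]
 [ 1.      0.0004 -0.0004 -0.    ]
 [ 0.0005 -0.3268  0.9451  0.0298]
 [ 0.      0.      0.      1.    ]] 58.07003191765371 324.0221369753892 240.2024304474814
[3.1415 0.     0.3878] [[ 0.9258  0.3781  0.    ]
 [ 0.3781 -0.9258 -0.0001]
 [-0.      0.0001 -1.    ]]
[ 1.5094 -1.1067  0.149 ]
```

{"fn": "arm_command", "kwargs": {"rows": [[0,0,0,0,0,0.0247,0.5],[0,0,0,0,0,0.0247,0.5],[0.118,-0.161,0.008,0,0,0,0.5],[0.118,-0.161,0.008,0,0,0,0.5],[0.118,-0.161,0.008,0,0,0,0.5]], "squeeze": 20}}

```text
time_s: 1.72
tcp_pos: [0.3316, -0.4244, 0.3975]
tool_rot: [3.141, -0.0, 0.077]
contact_force: [0.4, -0.4, 0.1]
width: 0.0427
grip_force: 0.0
```

{"fn": "arm_command", "kwargs": {"rows": [[0.118,-0.161,0.008,0,0,0,0.5],[0.118,-0.161,0.008,0,0,0,0.5],[0.118,-0.161,0.008,0,0,0,0.5],[0.118,-0.161,0.008,0,0,0,0.5],[0.118,-0.161,0.008,0,0,0,0.5]]}}

```text
time_s: 2.35
tcp_pos: [0.4896, -0.1697, 0.3857]
tool_rot: [3.141, -0.001, 0.077]
contact_force: [0.8, -0.5, 0.6]
width: 0.0427
grip_force: 0.0
```

{"fn": "arm_command", "kwargs": {"rows": [[0.118,-0.161,0.008,0,0,0,0.5],[0.118,-0.161,0.008,0,0,0,0.5],[0,0,0,0,0,0,0.5]]}}

```text
time_s: 2.72
tcp_pos: [0.5532, -0.0665, 0.3804]
tool_rot: [-3.141, -0.0, 0.082]
contact_force: [-0.2, 0.7, -0.5]
width: 0.043
grip_force: 0.0
```

```bash
python3 - <<'E'
from h import *
np.set_printoptions(precision=4,suppress=True)
st=r.sense();s=r.snapshot('wrist'); save(s,'w1.png'); print(st['time_s'],st['tcp_pos'],st['tool_rot'])
for q in ['fixture','lid','latch_knob','release_top','stick_mid']:
    print(q,[(np.round(d['at'],4),round(d['p'],2),project(s,d['at'],st)) for d in r.recognise(q,'wrist')[:2]])
E
```

```text
2.725 [ 0.5532 -0.0665  0.3804] [-3.1414 -0.0002  0.082 ]
fixture []
lid [(array([ 0.5993, -0.0466,  0.0587]), 0.96, array([300.5741, 150.3679]))]
latch_knob [(array([ 0.5517, -0.1021,  0.0702]), 0.9, array([376.494 , 229.7635])), (array([ 0.6728, -0.244 ,  0.0177]), 0.5, array([578.4139,  67.1408]))]
release_top [(array([ 0.5097, -0.0229,  0.0482]), 0.64, array([262.3524, 265.4675]))]
stick_mid []
```

View pics/w1.png

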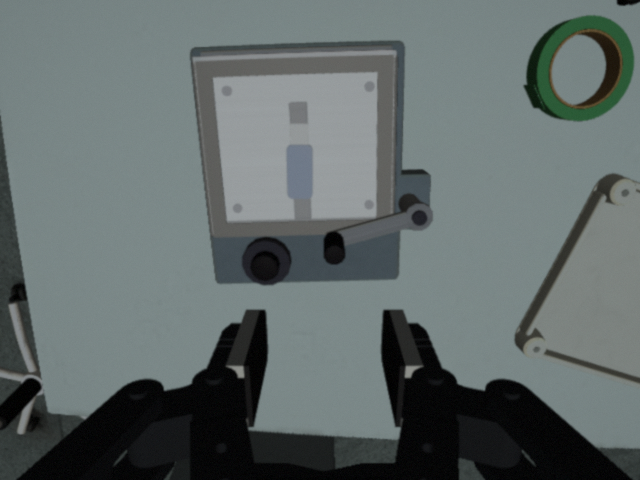

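The wrist view shows the button top at (264,263), the knob top at (335,255), the lever pivot at (419,216) and the stick body at (300,171) through the lid. The tape roll is at (590,68).

```bash
python3 - <<'E'
from h import *
np.set_printoptions(precision=4,suppress=True)
st=r.sense();s=r.snapshot('wrist')
b=pix3(s,264,263,st,.052);k=pix3(s,335,255,st,.0975);p=pix3(s,419,216,st,.0755)
print('depth',pix3(s,264,263,st),pix3(s,335,255,st),pix3(s,419,216,st))
d=p-b;yaw=np.arctan2(d[1],d[0])-np.arctan2(-110,42)
R=np.array([[np.cos(yaw),-np.sin(yaw)],[np.sin(yaw),np.cos(yaw)]])
o=((b[:2]-R@[-.072,.03])+(p[:2]-R@[-.03,-.08]))/2
pl=R.T@(p[:2]-o);kl=R.T@(k[:2]-p[:2])
print('b',b,'k',k,'p',p,'yaw',yaw,'o',o,np.hypot(*d[:2]),'latch',np.arctan2(-kl[0],kl[1]),np.hypot(*kl))
for loc in [(-.043,.065,.061),(.075,.065,.061),(-.043,-.065,.061),(.075,-.065,.061),(-.095,.0725+.0025,.03)]:
  print(loc,project(s,[*(o+R@loc[:2]),loc[2]],st))
print('stick',pix3(s,300,171,st,.05),'rib',o+R@[0.,0])
P=o+R@[-.03,-.08]
for th in np.linspace(.2,1.75,8): print(round(th,2),P+R@[-.06*np.sin(th),.06*np.cos(th)])
E
```

```text
depth [ 0.5125 -0.0288  0.0537] [ 0.5398 -0.0783  0.0982] [ 0.5622 -0.1335  0.0727]
b [ 0.5118 -0.0286  0.052 ] k [ 0.5396 -0.0783  0.0975] p [ 0.563  -0.1328  0.0755] yaw 0.09156592917685558 o [ 0.5859 -0.0512] 0.11611664971279247 latch 0.3141974571263003 0.05932315793783833
(-0.043, 0.065, 0.061) [209.5097 230.8111]
(0.075, 0.065, 0.061) [191.6548  51.445 ]
(-0.043, -0.065, 0.061) [393.5862 228.0255]
(0.075, -0.065, 0.061) [399.7531  47.2337]
(-0.095, 0.075, 0.03) [213.3813 280.0926]
stick [ 0.5822 -0.0513  0.05  ] rib [ 0.5859 -0.0512]
0.2 [ 0.5461 -0.0761]
0.42 [ 0.5339 -0.0813]
0.64 [ 0.5231 -0.089 ]
0.86 [ 0.5143 -0.099 ]
1.09 [ 0.5079 -0.1106]
1.31 [ 0.5042 -0.1233]
1.53 [ 0.5034 -0.1365]
1.75 [ 0.5055 -0.1496]
```

{"fn": "arm_command", "kwargs": {"rows": [[-0.047,0.036,0.07,0,0,0,0.5],[0,0,0.13,0,0,0,0.5],[0,0,0.13,0,0,0,0.5],[0,0,0.11,0,0,0,0.5],[0,0,0,0,0,0,0.5]]}}

```text
time_s: 3.7
tcp_pos: [0.5383, -0.0822, 0.2472]
tool_rot: [-3.14, 0.004, 0.076]
contact_force: [-0.0, 0.3, -0.4]
width: 0.0426
grip_force: 0.0
```

{"fn": "arm_command", "kwargs": {"rows": [[0,0,0,0,0,0,0],[0,0,0,0,0,0,0],[0,0,0,0,0,0,0],[0,0,0,0,0,0,0]], "squeeze": 20}}

```text
time_s: 4.2
tcp_pos: [0.5363, -0.078, 0.2501]
tool_rot: [-3.135, 0.008, 0.077]
contact_force: [-14.7, 37.2, 15.5]
width: 0.0151
grip_force: 19.3
```

{"fn": "arm_command", "kwargs": {"rows": [[-0.007,-0.013,-0.007,0,0,0,0],[-0.025,0.014,0,0,0,0,0],[-0.025,0.014,0,0,0,0,0]]}}

```text
time_s: 4.58
tcp_pos: [0.52, -0.0856, 0.251]
tool_rot: [-3.138, 0.006, 0.078]
contact_force: [-9.9, 15.8, -6.9]
width: 0.0131
grip_force: 21.5
```

{"fn": "arm_command", "kwargs": {"rows": [[-0.032,0.025,0.003,0,0,0,0],[-0.024,0.035,0,0,0,0,0],[-0.016,0.041,0,0,0,0,0]]}}

```text
time_s: 4.95
tcp_pos: [0.5012, -0.1187, 0.2507]
tool_rot: [-3.14, 0.004, 0.078]
contact_force: [-0.0, 2.9, -7.8]
width: 0.0132
grip_force: 21.2
```

{"fn": "arm_command", "kwargs": {"rows": [[-0.003,0.044,0,0,0,0,0],[0.004,0.036,0,0,0,0,0],[0.006,0.018,0,0,0,0,0],[0,0,0,0,0,0,0]]}}

```text
time_s: 5.45
tcp_pos: [0.5059, -0.1476, 0.2506]
tool_rot: [-3.139, 0.004, 0.077]
contact_force: [-9.3, 9.4, 0.0]
width: 0.0133
grip_force: 21.9
```

{"fn": "arm_command", "kwargs": {"rows": [[0,0,0,0,0,0,0.5],[0,0,0,0,0,0,0.5],[0,0,0,0,0,0,0.5],[0,0,-0.15,0,0,0,0.5],[0,0,-0.15,0,0,0,0.3]]}}

```text
time_s: 6.08
tcp_pos: [0.5073, -0.1485, 0.341]
tool_rot: [-3.141, 0.0, 0.077]
contact_force: [1.1, -1.3, 0.1]
width: 0.0263
grip_force: 0.0
```

{"fn": "arm_command", "kwargs": {"rows": [[0.02,-0.197,0,0,0,0,0],[0.02,-0.197,0,0,0,0,0],[0,0,0,0,0,0,0],[0,0,0,0,0,0,0]]}}

```text
time_s: 6.58
tcp_pos: [0.5102, -0.0297, 0.3401]
tool_rot: [3.141, -0.001, 0.078]
contact_force: [-0.2, -0.3, 0.4]
width: -0.0004
grip_force: 0.0
```

```bash
python3 - <<'E'
from h import *
np.set_printoptions(precision=4,suppress=True)
st=r.sense();s=r.snapshot('wrist'); save(s,'w2.png'); print(st['time_s'],st['tcp_pos'],st['tool_rot'],st['width'])
for q in ['latch_knob','release_top']:
    print(q,[(np.round(d['at'],4),round(d['p'],2),project(s,d['at'],st)) for d in r.recognise(q,'wrist')[:2]])
print(project(s,st['tcp_pos']-[0,0,.173],st))
E
```

```text
6.575 [ 0.5102 -0.0297  0.3401] [ 3.1411 -0.0006  0.0782] -0.0003968175433186051
latch_knob [(array([ 0.53  , -0.1387,  0.0703]), 0.8, array([512.0974, 225.5592]))]
release_top [(array([ 0.512 , -0.0234,  0.0509]), 0.58, array([314.5945, 229.8959])), (array([ 0.589 , -0.0489,  0.0608]), 0.17, array([370.0024, 106.983 ]))]
[324.673  329.0535]
```

View pics/w2.png

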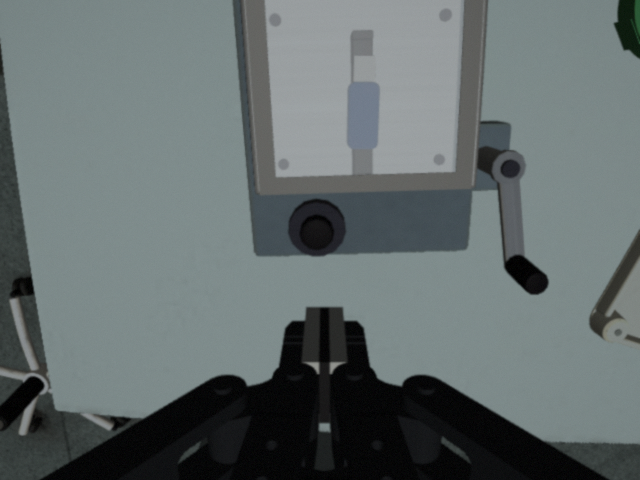

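The second wrist view shows the lever swung to the front, knob at (530,275) and pivot at (508,166), with the lid shut. The button at (316,231) is straight below the closed fingers. Pressing next.

{"fn": "arm_command", "kwargs": {"rows": [[0,-0.003,0.15,0,0,0,0],[0,0,0.15,0,0,0,0],[0,0,0.073,0,0,0,0],[0,0,0,0,0,0,0]]}}

```text
time_s: 7.22
tcp_pos: [0.5099, -0.0296, 0.2267]
tool_rot: [-3.141, 0.003, 0.076]
contact_force: [0.3, 0.9, 0.3]
width: -0.0002
grip_force: 0.0
```

{"fn": "arm_command", "kwargs": {"rows": [[0,0,0.015,0,0,0,0],[0,0,0.012,0,0,0,0],[0,0,0.006,0,0,0,0],[0,0,0,0,0,0,0],[0,0,0,0,0,0,0]]}}

```text
time_s: 7.85
tcp_pos: [0.5102, -0.0289, 0.2194]
tool_rot: [3.141, -0.002, 0.078]
contact_force: [-2.7, -5.2, 13.5]
width: -0.0001
grip_force: 6.8
```

{"fn": "arm_command", "kwargs": {"rows": [[0,0,0,0,0,0,0],[0,0,0,0,0,0,0],[0,0,0,0,0,0,0],[0,0,0,0,0,0,0],[0,0,0,0,0,0,0]]}}

```text
time_s: 8.48
tcp_pos: [0.5102, -0.029, 0.2194]
tool_rot: [3.141, -0.002, 0.078]
contact_force: [-2.8, -4.8, 13.4]
width: 0.0
grip_force: 6.8
```

{"fn": "arm_command", "kwargs": {"rows": [[0,0,0,0,0,0,0],[0,0,0,0,0,0,0],[0,0,0,0,0,0,0],[0,0,0,0,0,0,0],[0,0,0,0,0,0,0]]}}

```text
time_s: 9.1
tcp_pos: [0.5102, -0.0289, 0.2194]
tool_rot: [3.141, -0.002, 0.078]
contact_force: [-3.0, -4.0, 13.3]
width: 0.0004
grip_force: 6.8
```

{"fn": "arm_command", "kwargs": {"rows": [[0,0,-0.18,0,0,0,0],[0,0,-0.18,0,0,0,0.4],[0,0,-0.18,0,0,0,0.4],[0,0,0,0,0,0,0.4]]}}

```text
time_s: 9.6
tcp_pos: [0.5099, -0.0285, 0.384]
tool_rot: [3.14, -0.007, 0.078]
contact_force: [0.4, 0.3, -1.1]
width: 0.0343
grip_force: 0.0
```

```bash
python3 - <<'E'
from h import *
np.set_printoptions(precision=4,suppress=True)
st=r.sense();s=r.snapshot('wrist'); save(s,'w3.png'); print(st['time_s'],st['tcp_pos'],st['tool_rot'],st['width'])
for q in ['stick_mid','lid']:
    print(q,[(np.round(d['at'],4),round(d['p'],2),project(s,d['at'],st)) for d in r.recognise(q,'wrist')[:2]])
E
```

```text
9.6 [ 0.5099 -0.0285  0.384 ] [ 3.1397 -0.0074  0.0776] 0.03425925222178616
stick_mid [(array([ 0.5888, -0.042 ,  0.054 ]), 0.73, array([352.8959, 107.1474]))]
lid []
```

View pics/w3.png

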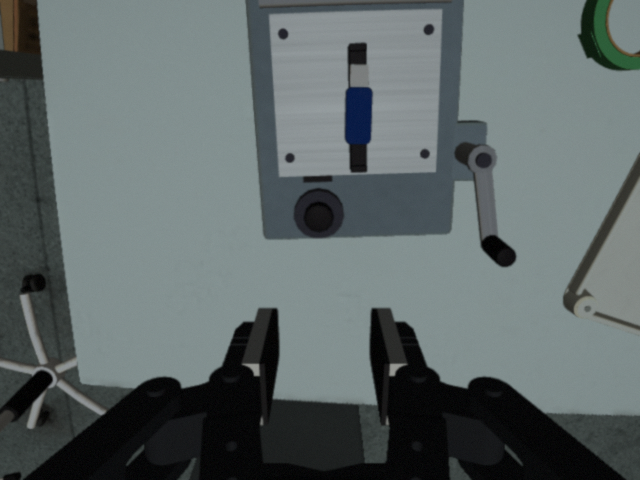

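The lid is upright and the blue stick body is centred at (358,115), with the lever clear. I'll turn the tool half round so that the camera side faces away from the open lid.

```bash
python3 - <<'E'
from h import *
np.set_printoptions(precision=4,suppress=True)
st=r.sense();s=r.snapshot('wrist')
hsv=cv2.cvtColor(s['color'],cv2.COLOR_RGB2HSV); m=cv2.inRange(hsv,(105,120,40),(130,255,255)); 
c=max(cv2.findContours(m,0,2)[0],key=cv2.contourArea);rc=cv2.minAreaRect(c);print(rc)
print(pix3(s,*rc[0],st),pix3(s,*rc[0],st,.052),st['joints'])
ax=[pix3(s,*q,st,.052) for q in [(358,48),(358,165)]];print('rib',ax)
t=r.snapshot('top');save(t,'top2.png')
print('tray',r.recognise('tray','top')[:1],'lid',r.recognise('lid','top')[:2])
E
```

```text
((359.8690185546875, 111.06029510498047), (25.34165382385254, 58.35673522949219), 1.8476102352142334)
[ 0.5837 -0.0461  0.0529] [ 0.5837 -0.0462  0.052 ] [-0.1854  0.3598  1.8663  0.      0.9163  1.3079]
rib [array([ 0.6225, -0.0411,  0.052 ]), array([ 0.5479, -0.0486,  0.052 ])]
tray [{'at': [0.4917, -0.3652, -0.0015], 'p': 0.82}] lid [{'at': [0.4881, -0.3623, -0.001], 'p': 0.58}]
```

{"fn": "arm_command", "kwargs": {"rows": [[0,0,0,0,0,-0.0294,0.4],[0,0,0,0,0,-0.0294,0.4],[0,0,0,0,0,-0.0294,0.4],[0,0,0,0,0,-0.0294,0.4],[0,0,0,0,0,-0.0294,0.4]]}}

```text
time_s: 10.58
tcp_pos: [0.5101, -0.0287, 0.3793]
tool_rot: [-3.14, 0.001, 1.007]
contact_force: [0.7, -0.0, 0.4]
width: 0.0339
grip_force: 0.0
```

{"fn": "arm_command", "kwargs": {"rows": [[0,0,0,0,0,-0.0294,0.4],[0,0,0,0,0,-0.0294,0.4],[0,0,0,0,0,-0.0294,0.4],[0,0,0,0,0,-0.0294,0.4],[0,0,0,0,0,-0.0294,0.4]]}}

```text
time_s: 11.2
tcp_pos: [0.5101, -0.0287, 0.3793]
tool_rot: [-3.14, -0.001, 1.931]
contact_force: [0.1, 0.3, -0.4]
width: 0.034
grip_force: 0.0
```

{"fn": "arm_command", "kwargs": {"rows": [[0,0,0,0,0,-0.0294,0.4],[0,0,0,0,0,-0.0294,0.4],[0,0,0,0,0,-0.0294,0.4],[0,0,0,0,0,-0.0294,0.4],[0,0,0,0,0,-0.0294,0.4]]}}

```text
time_s: 11.82
tcp_pos: [0.5101, -0.0287, 0.3793]
tool_rot: [-3.141, -0.001, 2.854]
contact_force: [0.5, 0.1, -0.4]
width: 0.0347
grip_force: 0.0
```

{"fn": "arm_command", "kwargs": {"rows": [[0,0,0,0,0,-0.0294,0.4],[0,0,0,0,0,-0.0294,0.4],[-0.118,-0.044,0.05,0,0,0,0.4],[-0.118,-0.044,0.05,0,0,0,0.4],[0,0,0,0,0,0,0.4]]}}

```text
time_s: 12.45
tcp_pos: [0.584, -0.0502, 0.3477]
tool_rot: [3.141, -0.003, -3.066]
contact_force: [-0.0, 0.3, -0.6]
width: 0.034
grip_force: 0.0
```

```bash
python3 - <<'E'
from h import *
np.set_printoptions(precision=4,suppress=True)
st=r.sense();s=r.snapshot('wrist');save(s,'w4.png'); print(st['time_s'],st['tcp_pos'],st['tool_rot'],st['joints'])
hsv=cv2.cvtColor(s['color'],cv2.COLOR_RGB2HSV); m=cv2.inRange(hsv,(105,120,40),(130,255,255)); 
c=max(cv2.findContours(m,0,2)[0],key=cv2.contourArea);rc=cv2.minAreaRect(c);print(rc)
print(pix3(s,*rc[0],st),pix3(s,*rc[0],st,.052))
print('stick',r.recognise('stick_mid','wrist')[:1])
E
```

```text
12.45 [ 0.584  -0.0502  0.3477] [ 3.1409 -0.0027 -3.0659] [-0.1985  0.4992  1.7194 -0.0001  0.9257 -1.8448]
((329.5, 227.0), (56.0, 25.0), 90.0)
[ 0.5821 -0.0463  0.0519] [ 0.582  -0.0463  0.052 ]
stick [{'at': [0.5859, -0.045, 0.0541], 'p': 0.91}]
```

View pics/w4.png

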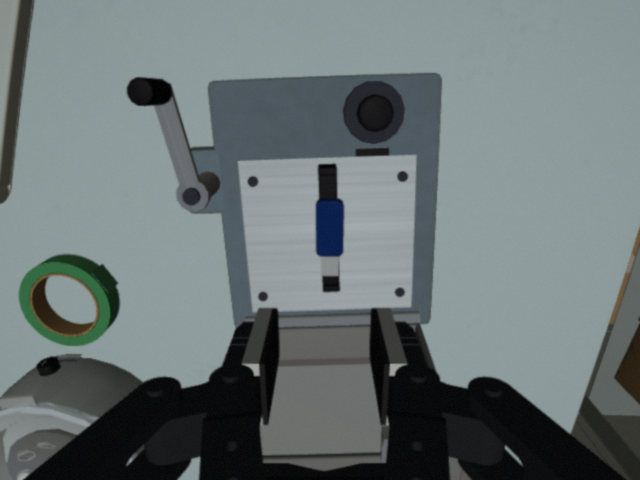

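Two views agree: stick at (0.583, -0.046), top 52 mm up. In the picture it is at (329,227), with the open lid at the bottom between the fingers. Descending to grasp.

{"fn": "arm_command", "kwargs": {"rows": [[0.004,0.0137,0.15,0,0,0,0.4],[0,0,0.15,0,0,0,0.4],[0,0,0.1,0,0,0,0.4],[0,0,0.05,0,0,0,0.4],[0,0,0,0,0,0,0.4]]}}

```text
time_s: 13.18
tcp_pos: [0.5808, -0.0455, 0.2151]
tool_rot: [3.141, -0.001, -3.065]
contact_force: [-0.7, 0.7, 0.3]
width: 0.0341
grip_force: 0.0
```

```bash
python3 - <<'E'
from h import *
st=r.sense();print(st['tcp_pos'],st['tool_rot'],st['contact_force'])
E
```

```text
[ 0.58081309 -0.04550987  0.2150645 ] [ 3.14144635e+00 -8.52974223e-04 -3.06534707e+00] [-0.69114983  0.65235777  0.32349376]
```

{"fn": "arm_command", "kwargs": {"rows": [[0,-0.002,0.022,0,0,0,0.4],[0,0,0,0,0,0,0.4],[0,0,0,0,0,0,0],[0,0,0,0,0,0,0],[0,0,0,0,0,0,0]], "squeeze": 25}}

```text
time_s: 13.8
tcp_pos: [0.5812, -0.0463, 0.2091]
tool_rot: [-3.141, 0.001, -3.065]
contact_force: [-1.3, -0.9, 6.8]
width: 0.017
grip_force: 25.1
```

{"fn": "arm_command", "kwargs": {"rows": [[0,0,0,0,0,0,0],[0,0,0,0,0,0,0]]}}

```text
time_s: 14.05
tcp_pos: [0.5812, -0.0463, 0.2091]
tool_rot: [-3.141, 0.001, -3.065]
contact_force: [-0.9, 0.2, 4.9]
width: 0.0173
grip_force: 25.1
```

The fingertips reach about 13 mm below the stick's middle and would hit the tray floor first, so I'll regrip about 9 mm higher.

{"fn": "arm_command", "kwargs": {"rows": [[0,0,0,0,0,0,0.4],[0,0,0,0,0,0,0.4],[0,0,-0.015,0,0,0,0.4],[0,0,-0.015,0,0,0,0.4],[0,0,0,0,0,0,0.4]]}}

```text
time_s: 14.68
tcp_pos: [0.5812, -0.0462, 0.218]
tool_rot: [-3.141, 0.001, -3.065]
contact_force: [0.3, 0.6, -0.5]
width: 0.0342
grip_force: 0.0
```

{"fn": "arm_command", "kwargs": {"rows": [[0,0,0,0,0,0,0],[0,0,0,0,0,0,0],[0,0,0,0,0,0,0],[0,0,0,0,0,0,0]]}}

```text
time_s: 15.18
tcp_pos: [0.5811, -0.0463, 0.2176]
tool_rot: [-3.141, 0.0, -3.065]
contact_force: [-2.2, 0.1, 4.6]
width: 0.0166
grip_force: 25.9
```

{"fn": "arm_command", "kwargs": {"rows": [[0,0,-0.05,0,0,0,0],[0,0,-0.15,0,0,0,0],[0,0,-0.15,0,0,0,0],[0,0,0,0,0,0,0]]}}

```text
time_s: 15.68
tcp_pos: [0.5813, -0.0462, 0.3264]
tool_rot: [-3.14, 0.006, -3.065]
contact_force: [0.4, -0.3, -0.8]
width: 0.0171
grip_force: 25.3
```

```bash
python3 - <<'E'
from h import *
st=r.sense();s=r.snapshot('wrist');cv2.imwrite('pics/w5.png',s['color'][200:,120:520,::-1]); print(st['tcp_pos'],st['width'],st['grip_force'])
E
```

```text
[ 0.58134664 -0.04618918  0.32636388] 0.017051443792250282 25.283676141989417
```

View pics/w5.png

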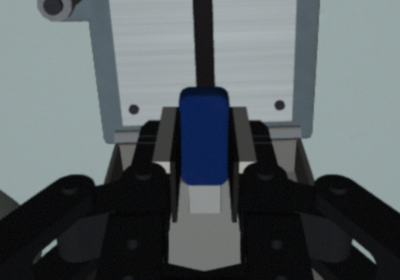

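The stick (blue, crop 205,135) is held level between the pads and clear of the rib. Next I carry it over the tray.

{"fn": "arm_command", "kwargs": {"rows": [[0.064,-0.173,0,0,0,0,0],[0.064,-0.173,0,0,0,0,0],[0.064,-0.173,0,0,0,0,0],[0.064,-0.173,0,0,0,0,0],[0.064,-0.173,0,0,0,0,0]]}}

```text
time_s: 16.35
tcp_pos: [0.5043, -0.3138, 0.3214]
tool_rot: [3.14, -0.001, -3.065]
contact_force: [0.9, -0.5, 0.4]
width: 0.0173
grip_force: 25.3
```

{"fn": "arm_command", "kwargs": {"rows": [[0.064,-0.173,0,0,0,0,0],[0,0,0.12,0,0,0,0],[0,0,0.12,0,0,0,0],[0,0,0.1,0,0,0,0],[0,0,0,0,0,0,0]]}}

```text
time_s: 16.98
tcp_pos: [0.4894, -0.3651, 0.2178]
tool_rot: [3.137, -0.004, -3.066]
contact_force: [0.4, 0.5, 0.9]
width: 0.0171
grip_force: 25.3
```

{"fn": "arm_command", "kwargs": {"rows": [[0,0,0.08,0,0,0,0],[0,0,0.035,0,0,0,0],[0,0,0,0,0,0,0]]}}

```text
time_s: 17.35
tcp_pos: [0.49, -0.3655, 0.1861]
tool_rot: [3.141, -0.0, -3.065]
contact_force: [1.0, 0.2, 0.3]
width: 0.0172
grip_force: 25.3
```

{"fn": "arm_command", "kwargs": {"rows": [[0,0,0.016,0,0,0,0],[0,0,0.01,0,0,0,0],[0,0,0,0,0,0,0]]}}

```text
time_s: 17.73
tcp_pos: [0.4899, -0.3655, 0.1783]
tool_rot: [-3.141, 0.0, -3.065]
contact_force: [-0.3, -0.6, 0.1]
width: 0.0172
grip_force: 25.3
```

{"fn": "arm_command", "kwargs": {"rows": [[0,0,0.004,0,0,0,0],[0,0,0,0,0,0,0]]}}

```text
time_s: 17.98
tcp_pos: [0.4899, -0.3655, 0.177]
tool_rot: [-3.141, 0.0, -3.065]
contact_force: [-0.1, -0.3, -0.3]
width: 0.0169
grip_force: 25.3
```

{"fn": "arm_command", "kwargs": {"rows": [[0,0,0.004,0,0,0,0],[0,0,0,0,0,0,0]]}}

```text
time_s: 18.23
tcp_pos: [0.4899, -0.3655, 0.1768]
tool_rot: [-3.141, 0.0, -3.065]
contact_force: [-3.0, 2.3, 10.8]
width: 0.0172
grip_force: 31.2
```

Contact is felt (10.8 N upward), so the stick is on the floor. Releasing and retreating.

{"fn": "arm_command", "kwargs": {"rows": [[0,0,-0.002,0,0,0,0.15],[0,0,0,0,0,0,0.4],[0,0,0,0,0,0,0.4],[0,0,0,0,0,0,0.4]]}}

```text
time_s: 18.73
tcp_pos: [0.4899, -0.3655, 0.1763]
tool_rot: [3.142, -0.0, -3.065]
contact_force: [0.5, -0.4, -0.3]
width: 0.0342
grip_force: 0.0
```

{"fn": "arm_command", "kwargs": {"rows": [[0,0,-0.05,0,0,0,0.4],[0,0,-0.15,0,0,0,0.4],[0,0,-0.18,0,0,0,0.4],[0,0,-0.18,0,0,0,0.4],[0,0,0,0,0,0,0.4]]}}

```text
time_s: 19.35
tcp_pos: [0.49, -0.3655, 0.3497]
tool_rot: [-3.135, 0.006, -3.065]
contact_force: [0.0, 0.9, -1.1]
width: 0.0342
grip_force: 0.0
```

```bash
python3 - <<'E'
from h import *
np.set_printoptions(precision=4,suppress=True)
st=r.sense();s=r.snapshot('wrist');t=r.snapshot('scene')
print(st['tcp_pos'],r.recognise('stick_mid','wrist')[:1],r.recognise('tray','scene')[:1])
a=s['color'];b=cv2.resize(t['color'][120:360,200:440],(480,480))
cv2.imwrite('pics/w6.png',cv2.resize(np.hstack([a,b]),(800,343))[:,:,::-1])
E
```

```text
[ 0.49   -0.3655  0.3497] [] [{'at': [0.4905, -0.3616, 0.002], 'p': 0.83}]
```

View pics/w6.png

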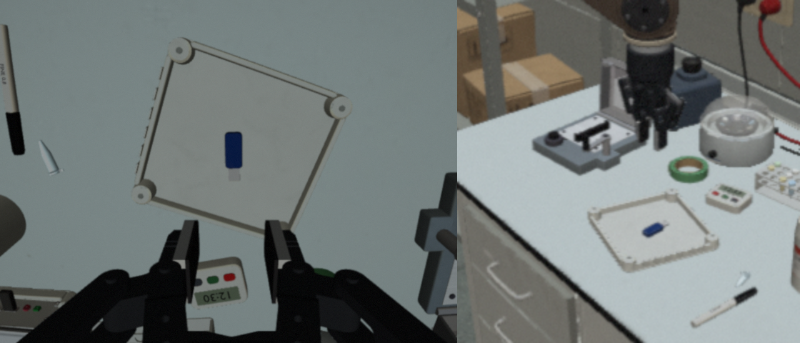

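The stick lies flat at (233,150), near the middle of the tray. The scene crop shows the lid standing open, the lever clear and the bystanders in place. Handing in.

```bash
python3 -c "
from workcell import r
print(r.close_job())"
```

```text
the job is handed in; nothing more can be done
None
```

I handed the job in at about 19.5 s: the stick lies flat near the middle of the tray, the lid is open and the lever is clear. The tape roll, timer and marker look undisturbed in the last pictures; the judge's result was not shown.

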